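# Used coffee pod through the swing flap of the pod caddy

## Task

Drop the used copper coffee pod into the pod caddy without picking it up: with one finger push the caddy's green self-closing flap open and keep it open, and with the other finger push the pod along the little shelf and over its edge into the caddy, still holding the flap until the pod has dropped to the bottom. Then take the hand away so that the flap swings fully shut. Do not lift or squeeze the thin pod, and leave the mug, the jar and the teaspoon as they stand.

Things in the scene. Friction and masses are not known exactly. Their poses are not given: they have to be found in the camera images.
- caddy: fixed grey pod caddy with clear side windows, 213 long (x) x 100 wide (y) x 160 mm high at the rear. Origin on the worktop straight below the lip (edge) of its wooden shelf, half-way across; +x runs from the shelf to the flap, away from the robot; z up. Shelf: x -99 to 0 mm, top 120 mm above the worktop, a 5 mm high rail on each side (90 mm clear between), none at the front. Hollow; floor at 6 mm
- lip (a point): middle of the shelf's edge, on its top face; axes as the caddy. Beyond it (x > 0) is the drop opening, 90 mm wide, free from above and covered only by the flap, between 5 mm thick side cheeks whose tops rise from about 6 mm above shelf level at x = 0 to 40 mm at x = 98 mm
- hinge (a point): middle of the flap's hinge rod (level, crosswise, 8 mm thick), at caddy x = 98 mm, 32 mm above shelf level; the hood behind it covers x = 98 to 114 mm, its top 40 mm above shelf level
- flap (a joint): green flap, 84 wide, 100 long, 3 mm thick; at 0 rad (shut) it slopes down from the hinge rod to the lip. It opens only inward: the lower edge swings down and away from the shelf, value grows, stop at 1.15 rad (almost hanging straight). A spring shuts it: 1 N at the lower edge, 5 N near the hinge. An upright finger moved along +x, tip 5 mm over the shelf, opens it about 0.5 rad with its front at x = 75 mm, 0.7 at 85
- pod_center (a point): centre, half-way up, of the loose copper-coloured coffee pod standing wide end down on the shelf: a blunt drum, 35 mm across at the bottom, 34 mm across 18 mm up, 23 at the top, 26.5 mm high, about 15 g. It slides easily, tips over the lip once its centre is past it, and drops in if the flap is about 0.5 rad or more open
- mug: cream mug standing beside the caddy, 78 x 116 x 101 mm high, origin under its centre; leave alone
- jar: glass jar with a grey lid standing beside the caddy, 71 mm across, 110 mm high, origin under its centre; leave alone
- teaspoon: steel teaspoon lying on the worktop beside the caddy, 130 x 26 x 11 mm, origin under its centre; leave alone
- flap_edge (a point): middle of the flap's free lower edge, which moves with the flap; at the lip when shut

How it is judged:
By the outcome, as a careful person would: the job done as asked, in the order asked, and still so for the second after the job is handed in, with the robot touching nothing.
It also fails if it takes over 35 s, if anything falls off the work surface, if the arm or the gripper's body presses on something with over 40 N, if the wrist force passes 120 N, or if a joint passes its speed limit or range.

## Robot

A 6-joint arm with a two-finger parallel gripper is mounted at the origin on a cart in front of the work surface, level with it; the furniture and walls round the work are solid. World frame = base frame: x ahead of the robot, y to its left, z up, the work surface at z = 0. Lengths are in m, angles in degrees, forces in N, time in s.
With the tool pointing down it reaches from about 0.375 to 0.9 m from the base axis. Payload 3.1 kg.
Tool frame: the origin (TCP) lies between the finger pads; the fingertips stand 22 mm ahead of it and the grasp point (between the pads) lies 3 mm ahead of it (bot.tip_extent is the distance from the TCP to the fingertips, in m); y points along the fingers, z is the direction in which the jaws open and shut, and the axes are right-handed (so a half turn about y gives the same grasp; the last joint's range is limited). The gripper opens to 87 mm and grips with 3 to 60 N. Pads are 19 mm wide; open, the fingers measure 117 mm over their backs; the gripper's body (75 mm by 190 mm) begins 51 mm behind the grasp point.
Start: joints at [63.684, 30.224, 82.088, -0, 67.689, -10.227], TCP at [0.173, 0.601, 0.245] pointing down, gripper open.
Joint ranges: [-176.69, 176.69], [-43.24, 126.21], [12.49, 139.97], [-82, 262], [0, 151.66], [-163.58, 163.58]. Speed limits (degrees/s): [159.86, 159.86, 180, 180, 180, 180].

## Interface

Orientations are given as a 3x3 rotation matrix whose columns are the frame's x, y, z axes.
In Python, from rig import bot, eyes, models gives the robot as it stands. The module is installed in compiled form; this text tells all that it offers.
- The arm moves only by the tool arm_command, never from a script. Its arguments are lists of equal length, an entry for each row: "translation": the shift along the tool's x, y, z each as a share of 0.08 m, from -1 to 1, a list of three; "rotation": the turn, a rotation vector about the tool's x, y, z each as a share of 60 degrees, from -1 to 1, a list of three; "grip": the closure, from -1 (fully open) to 1 (shut), so that 0 is half open. In form: {"translation": [[x, y, z], ...], "rotation": [[rx, ry, rz], ...], "grip": [grip, ...]}. A call has 1 to 5 rows; each row is the pose to reach, as a shift and turn from the pose commanded when the call began, along the tool's axes at that moment; what a row does not reach only later rows make up. A row lasts 1/10 s, in which the tool goes at most 50 mm and 8.59 degrees, less where a joint would pass 70% of its speed; a pose out of reach is approached as far as the arm can. A call with a number of a shift or a turn outside -1 to 1 is refused whole. A call with a gripper value outside its range is refused whole. The fingers move at their own pace and stop on an object; the grip force is fixed at half the most. Time passes only in rows, so rows that repeat a pose let the fingers close. It gives the time, the measured TCP pose, the force and the opening at its end, in the units of the state.
- bot.read_state(): the state, without advancing time (a new reading comes with each control period).
- eyes.capture(name): name is "scene" or "top"; returns a dict with "image" (400x640x3 uint8, blue, green, red), "mtx" (3x3 intrinsics, pixels), "rvec" (rotation vector, rad) and "tvec" (3), from world to camera coordinates, as OpenCV has them. Camera axes: x right, y down, z forward; pixel columns grow to the right and rows downward; lengths in m; the calibration is good to about 2 mm. A picture is of the moment at which its call begins. There is no depth.
- bot.hand_in(): hands the job in, once; it reports no verdict.
Trained networks look in the newest picture that a camera, given by its name, has taken for a name from the list of things; names that differ only in an ending like _2 or _b are one class to them, and where a whole thing is asked for, a point or a joint stands for the part that bears it (a point fixed in the world has none). Each returns a list of dicts, best first, with "conf" (0 to 1); they miss things now and then, are a little off and sometimes report something else, mostly with a low value. They report only what shows in the picture. A call takes as long as a camera call.
- models.recognise(camera, thing): "extent" ([left, top, right, bottom] as shares, 0 to 1, of the picture: columns of its width, rows of its height, round what is visible of it).
- models.spot_point(camera, thing): "point" ([column, row] as shares, 0 to 1, of the picture: columns of its width, rows of its height: a listed point, or the origin of a listed thing).
The state is a dict: "time_s": time; "joint_positions": joint angles; "qvel": joint speeds; "tau": joint torques, N m; "position": TCP position; "tcp_rot": TCP orientation; "force": force on the tool from outside, world axes, zero at the start; "moment": the same for the moment, N m; "opening": opening from 0.0 (shut) to 1.0 (fully open).
Only numpy, scipy, OpenCV 4.12 (cv2) and the standard library are available. Lean on these libraries where they do the work, as an engineer would, in place of code of your own. Each camera call takes 0.05 s, during which the arm holds its last target. There are 200 camera calls.

## Working session

There is one attempt and no reset: what is moved stays moved. The work goes in short steps, Python scripts to look and compute and a tool call to move; the robot and the scene stay as the last step left them, time stands still between calls to the robot, and variables do not carry over. Pictures are saved under pics/ and viewed, about 8 in all and at most 12, crops included, and the job is handed in when it is done.

Besides the shell and the picture viewer there is one more tool, called after "Call:" by a JSON object that holds its "fn" and its "kwargs", one argument or row to a line. arm_command: Moves the arm, as the interface text tells. Shift numbers are shares of 0.08 m and turn numbers shares of 60 degrees, none past 1 either way. Its arguments: {"type":"object","properties":{"translation":{"type":"array"},"rotation":{"type":"array"},"grip":{"type":"array"}},"required":["translation","rotation","grip"]}

```bash
mkdir -p pics
cat > h.py <<'E'
import numpy as np, cv2
from rig import bot, eyes, models
def cap(n,save=None):
    c=eyes.capture(n)
    if save: cv2.imwrite('pics/'+save,c['image'])
    return c
def ray(c,uv):
    R=cv2.Rodrigues(np.array(c['rvec'],float))[0]; t=np.array(c['tvec'],float).ravel()
    d=R.T@np.linalg.inv(c['mtx'])@np.array([uv[0],uv[1],1.]); return -R.T@t,d/np.linalg.norm(d)
def atz(c,uv,z):
    o,d=ray(c,uv); return o+d*(z-o[2])/d[2]
def tri(rs):
    A=sum(np.eye(3)-np.outer(d,d) for o,d in rs); b=sum((np.eye(3)-np.outer(d,d))@o for o,d in rs)
    return np.linalg.solve(A,b)
def proj(c,p):
    return cv2.projectPoints(np.array(p,float).reshape(-1,3),np.array(c['rvec'],float),np.array(c['tvec'],float),c['mtx'],None)[0].reshape(-1,2)
E
python3 - <<'E'
from h import *
np.set_printoptions(precision=4,suppress=True)
s=bot.read_state(); print(s['position'],s['tcp_rot'],s['force'],s['opening'],s['time_s'],bot.tip_extent)
C={n:cap(n,n+'1.png') for n in('scene','top')}
for n in C: print(n, ray(C[n],(320,200)))
Z=dict(lip=.12,hinge=.152,pod_center=.13325,flap_edge=.12,caddy=0,mug=0,jar=0,teaspoon=0)
for t,z in Z.items():
    rs=[]
    for n in C:
        r=models.spot_point(n,t)
        for k in r[:2]:
            uv=np.array(k['point'])*[640,400]; print(t,n,round(k['conf'],2),uv,atz(C[n],uv,z))
        if r: rs.append(ray(C[n],np.array(r[0]['point'])*[640,400]))
    if len(rs)==2: print('   tri',tri(rs))
cv2.imwrite('pics/both.png',np.vstack([C[n]['image'] for n in C])[:, :])
E
```

```text
[0.1729 0.5999 0.2436] [[ 0.9608 -0.0009  0.2771]
 [-0.2771 -0.002   0.9608]
 [-0.0004 -1.     -0.0021]] [-0.4542 -0.2817  0.1815] 1.001746724633753 0.0 0.022
scene (array([-0.1216,  0.4015,  0.6494]), array([ 0.7005, -0.3443, -0.6252]))
top (array([0.3372, 0.0921, 1.3099]), array([ 0.099 , -0.0062, -0.9951]))
lip scene 0.57 [308.096 189.6  ] [0.5199 0.119  0.12  ]
lip top 0.94 [306.304 177.4  ] [0.5122 0.1169 0.12  ]
   tri [0.5128 0.1192 0.1246]
hinge scene 0.93 [289.408 164.4  ] [0.5961 0.1362 0.152 ]
hinge top 0.84 [300.992 139.6  ] [0.6   0.127 0.152]
   tri [0.6028 0.1302 0.146 ]
pod_center scene 0.75 [325.312 198.08 ] [0.4581 0.1031 0.1332]
pod_center top 0.5 [313.216 196.   ] [0.4644 0.101  0.1333]
   tri [0.4647 0.1004 0.1277]
flap_edge scene 0.73 [312.128 192.32 ] [0.506  0.1146 0.12  ]
caddy scene 0.79 [309.12 230.2 ] [0.5044 0.1235 0.    ]
caddy top 0.62 [305.6 186.6] [0.5048 0.1219 0.    ]
   tri [ 0.5053  0.1225 -0.0013]
mug scene 0.64 [247.168 251.12 ] [0.4998 0.2899 0.    ]
mug top 0.78 [241.28 190.92] [0.4975 0.2958 0.    ]
   tri [0.496  0.2928 0.0052]
jar scene 0.76 [348.928 200.6  ] [ 0.5693 -0.0307  0.    ]
jar scene 0.33 [324.416 196.92 ] [0.6137 0.0261 0.    ]
teaspoon scene 0.42 [382.976 220.4  ] [ 0.4566 -0.0732  0.    ]
teaspoon top 0.49 [376.32 206.08] [ 0.4473 -0.0667  0.    ]
   tri [ 0.4465 -0.0652  0.0112]
```

Run:
```python
import cv2,numpy as np
a=cv2.imread('pics/scene1.png')[110:310,190:430];b=cv2.imread('pics/top1.png')[90:250,200:420]
a=cv2.resize(a,(720,600),interpolation=cv2.INTER_CUBIC);b=cv2.resize(b,(770,560),interpolation=cv2.INTER_CUBIC)
cv2.imwrite('pics/a.png',a);cv2.imwrite('pics/b.png',b)
```

```text
(no output)
```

View pics/a.png

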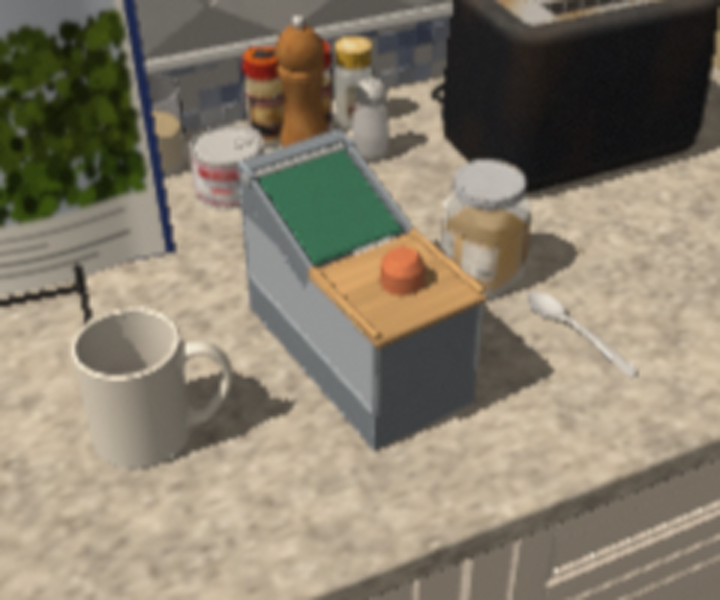

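View pics/b.png

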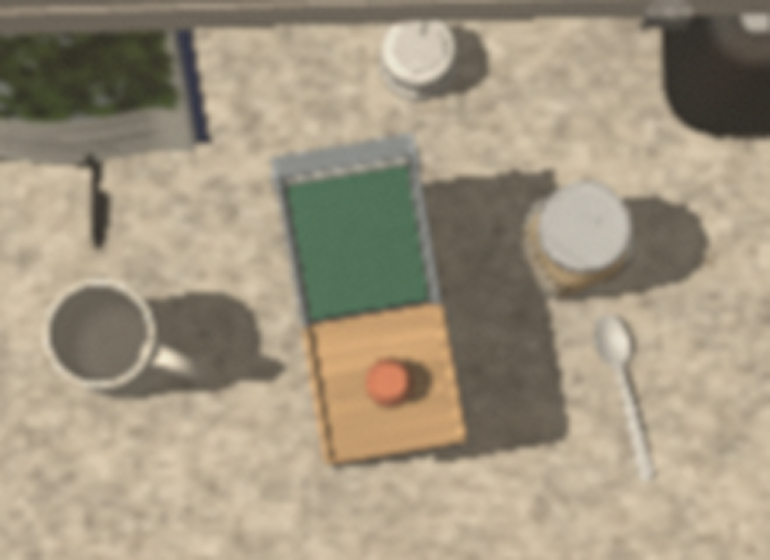

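The pictures show the shelf (front corners about (294,222) and (333,216) in top), the pod at about (311,199) and the flap shut. The caddy is yawed roughly 8° and the path in from above is clear. Next I fit the caddy pose.

```bash
cat > fit.py <<'E'
from h import *
from scipy.optimize import least_squares
np.set_printoptions(precision=4,suppress=True)
C={n:cap(n) for n in('scene','top')}
tp=lambda x,y:(200+x/3.5,90+y/3.5)
sp=lambda x,y:(190+x/3,110+y/3)
obs=[('top',(-.099,.05,.122),tp(330,463)),('top',(-.099,-.05,.122),tp(466,440)),('top',(.114,.05,.16),tp(275,160)),('top',(.114,-.05,.16),tp(412,137)),
('scene',(-.099,.05,.122),sp(377,342)),('scene',(-.099,-.05,.122),sp(484,296)),('scene',(-.099,.05,0),sp(377,447)),('scene',(.114,.05,.16),sp(243,166))]
for t,p in (('lip',(0,0,.12)),('hinge',(.098,0,.152)),('caddy',(0,0,0))):
    for n in C:
        r=models.spot_point(n,t)
        if r: obs.append((n,p,np.array(r[0]['point'])*[640,400]))
def W(q,p): c,s=np.cos(q[2]),np.sin(q[2]); return np.array([q[0]+c*p[0]-s*p[1],q[1]+s*p[0]+c*p[1],p[2]])
f=lambda q:np.concatenate([proj(C[n],W(q,p))[0]-uv for n,p,uv in obs])
r=least_squares(f,[.51,.12,.14],loss='soft_l1'); q=r.x
print('xy yaw',q[:2],np.degrees(q[2]));print(f(q).reshape(-1,2))
for n in C:
    for k in models.spot_point(n,'pod_center')[:1]:
        p=atz(C[n],np.array(k['point'])*[640,400],.13325)[:2]-q[:2]; c,s=np.cos(q[2]),np.sin(q[2]); print(n,'pod spot in caddy',c*p[0]+s*p[1],-s*p[0]+c*p[1])
# pod by colour mask centroid
for n in C:
    im=cv2.cvtColor(C[n]['image'],cv2.COLOR_BGR2HSV)
    u0=proj(C[n],W(q,(-.045,-.01,.133)))[0]
    m=cv2.inRange(im,(0,140,60),(12,255,255)); yy,xx=np.nonzero(m); k=np.hypot(xx-u0[0],yy-u0[1])<20
    uv=(xx[k].mean(),yy[k].mean()); p=atz(C[n],uv,.134)[:2]-q[:2]; c,s=np.cos(q[2]),np.sin(q[2]); print(n,uv,k.sum(),'pod mask in caddy',c*p[0]+s*p[1],-s*p[0]+c*p[1])
E
python3 fit.py
```

```text
xy yaw [0.5063 0.118 ] 8.149960265575288
[[-2.0161  0.6279]
 [-0.2737  0.3539]
 [-1.4009 -1.1875]
 [ 0.5381 -1.4587]
 [ 0.1515 -0.9603]
 [ 1.176  -1.5847]
 [-0.3089  2.2756]
 [-1.9739 -2.6079]
 [ 2.0973  2.1037]
 [-0.9618  0.4814]
 [-0.1393  1.6145]
 [ 3.36   -0.5425]
 [ 1.1065 -1.4896]]
scene pod spot in caddy -0.05093350823435343 -0.008803817764716716
top pod spot in caddy -0.041821852890663196 -0.007518996707778414
scene (np.float64(323.6934673366834), np.float64(200.01507537688443)) 199 pod mask in caddy -0.05452164223271214 -0.0002651981449747253
top (np.float64(309.0740740740741), np.float64(198.5185185185185)) 27 pod mask in caddy -0.04833021086958068 -5.327007978574161e-05
```

Call:
{"fn": "arm_command", "kwargs": {
  "translation": [
    [0.6,0,-0.55],
    [1,0,-0.9],
    [1,0,-0.9]
  ],
  "rotation": [
    [0,0,0],
    [0,0,0],
    [0,0,0]
  ],
  "grip": [-1,-1,-1]
}}

```text
time_s: 1.7
position: [0.2314, 0.5052, 0.2442]
tcp_rot: [[0.96, -0.001, 0.28], [-0.28, -0.004, 0.96], [0.0, -1.0, -0.004]]
force: [0.5, -0.2, 0.6]
opening: 0.999
```

Call:
{"fn": "arm_command", "kwargs": {
  "translation": [
    [0.6,0,-0.55],
    [1,0,-0.9],
    [1,0,-0.9]
  ],
  "rotation": [
    [0,0,0],
    [0,0,0],
    [0,0,0]
  ],
  "grip": [-1,-1,-1]
}}

```text
time_s: 2.0
position: [0.2887, 0.4149, 0.2446]
tcp_rot: [[0.96, 0.0, 0.281], [-0.281, -0.002, 0.96], [0.001, -1.0, -0.001]]
force: [-0.9, -0.3, -0.6]
opening: 0.999
```

Call:
{"fn": "arm_command", "kwargs": {
  "translation": [
    [0.6,0,-0.55],
    [1,0,-0.9],
    [1,0,-0.9]
  ],
  "rotation": [
    [0,0,0],
    [0,0,0],
    [0,0,0]
  ],
  "grip": [-1,-1,-1]
}}

```text
time_s: 2.3
position: [0.3463, 0.3243, 0.2448]
tcp_rot: [[0.96, 0.001, 0.281], [-0.281, -0.0, 0.96], [0.001, -1.0, 0.0]]
force: [0.4, 1.6, -0.0]
opening: 0.999
```

Call:
{"fn": "arm_command", "kwargs": {
  "translation": [
    [0.6,0,-0.55],
    [1,0,-0.9],
    [1,0,-0.9]
  ],
  "rotation": [
    [0,0.14,0],
    [0,0.28,0],
    [0,0.42,0]
  ],
  "grip": [-1,-1,-1]
}}

```text
time_s: 2.6
position: [0.4041, 0.2333, 0.245]
tcp_rot: [[0.744, 0.003, 0.668], [-0.668, 0.0, 0.744], [0.002, -1.0, 0.002]]
force: [-0.9, 0.2, -0.1]
opening: 1.001
```

Call:
{"fn": "arm_command", "kwargs": {
  "translation": [
    [0.4,0,-0.15],
    [0.8,0,-0.3],
    [1,0,-0.4],
    [1,0,-0.4],
    [1,0,-0.4]
  ],
  "rotation": [
    [0,0.13,0],
    [0,0.26,0],
    [0,0.4,0],
    [0,0.53,0],
    [0,0.665,0]
  ],
  "grip": [-1,-1,-1,-1,-1]
}}

```text
time_s: 3.1
position: [0.4406, 0.159, 0.2447]
tcp_rot: [[0.146, 0.001, 0.989], [-0.989, 0.001, 0.146], [-0.001, -1.0, 0.001]]
force: [-0.3, -0.7, -0.3]
opening: 0.999
```

```bash
cat > go.py <<'E'
from h import *
import sys
np.set_printoptions(precision=4,suppress=True)
# go.py cx cy tipz : tool-frame shift shares to caddy target
Q=np.array([.5063,.118]);Y=np.radians(8.15)
x,y,z=map(float,sys.argv[1:4]); c,s=np.cos(Y),np.sin(Y)
t=np.array([Q[0]+c*x-s*y,Q[1]+s*x+c*y,z+.022])
st=bot.read_state(); R=np.array(st['tcp_rot']); p=np.array(st['position'])
e=p[:2]-Q
print('t',st['time_s'],'caddy xy',c*e[0]+s*e[1],-s*e[0]+c*e[1],'tipz',p[2]-.022,'yaw',np.degrees(np.arctan2(R[1,2],R[0,2])),'F',st['force'],R[2])
print('shares',R.T@(t-p)/.08)
E
python3 go.py -.032 -.002 .178
```

```text
t 3.1 caddy xy -0.059203000982438206 0.04994602318525409 tipz 0.22270910564800597 yaw 8.410613464005474 F [-0.2748 -0.7315 -0.3274] [-0.0011 -1.      0.0009]
shares [0.6515 0.5585 0.3366]
```

Call:
{"fn": "arm_command", "kwargs": {
  "translation": [
    [0.4,0.3,0.2],
    [0.65,0.55,0.34],
    [0.65,0.55,0.34],
    [0.65,0.55,0.34]
  ],
  "rotation": [
    [0,0,0],
    [0,0,0],
    [0,0,0],
    [0,0,0]
  ],
  "grip": [-1,-1,-1,-1]
}}

```text
time_s: 3.5
position: [0.4746, 0.112, 0.2003]
tcp_rot: [[0.153, -0.001, 0.988], [-0.988, 0.001, 0.153], [-0.001, -1.0, -0.001]]
force: [-0.2, 0.6, 1.2]
opening: 0.997
```

```bash
python3 go.py -.032 -.002 .13
python3 - <<'E'
from h import *
a=cap('scene')['image'][130:270,240:400];b=cap('top')['image'][100:240,240:400]
r=lambda i:cv2.resize(i,(400,350),interpolation=cv2.INTER_CUBIC)
cv2.imwrite('pics/c.png',np.hstack([r(a),r(b)]))
E
```

```text
t 3.5 caddy xy -0.03219600196074622 -0.001436587626797597 tipz 0.17826679976731954 yaw 8.77614402330565 F [-0.2182  0.635   1.1727] [-0.0012 -1.     -0.0012]
shares [0.0078 0.6033 0.0031]
```

View pics/c.png

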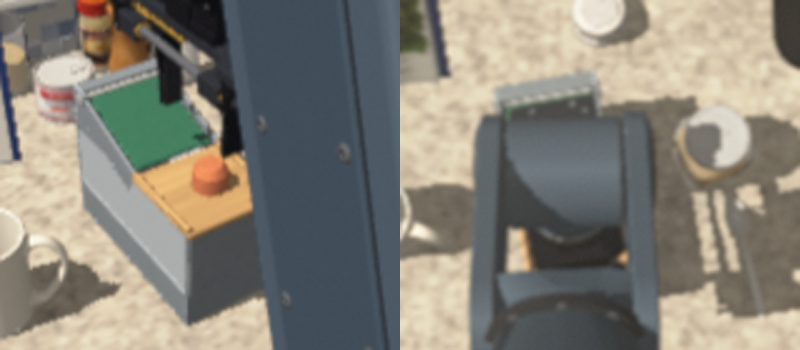

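Run:
```python
from h import *
c=cap('scene')
s=bot.read_state();R=np.array(s['tcp_rot']);p=np.array(s['position'])
L=lambda x,y,z:p+R@np.array([x,y,z])
for nm,z in(('front in',.0435),('front out',.0585),('rear in',-.0435),('rear out',-.0585)): print(nm,proj(c,[L(-.0095,.022,z),L(.0095,.022,z)]).round(1).tolist())
Q=np.array([.5063,.118]);Y=np.radians(8.15);cc,ss=np.cos(Y),np.sin(Y)
W=lambda x,y,z:(Q[0]+cc*x-ss*y,Q[1]+ss*x+cc*y,z)
im=cv2.resize(c['image'][130:270,240:400],(800,700),interpolation=cv2.INTER_CUBIC)[100:]
def ln(P,col):
    u=((proj(c,P)-[240,130])*5-[0,100]).astype(int); cv2.polylines(im,[u],True,col,1)
a=np.linspace(0,6.28,30)
for px,col in((-.050,(255,0,0)),):
    ln([W(px+.0175*np.cos(t),-.002+.0175*np.sin(t),.12) for t in a],col); ln([W(px+.0115*np.cos(t),-.002+.0115*np.sin(t),.1465) for t in a],col)
ln([W(-.099,.045,.125),W(0,.045,.125),W(0,-.045,.12),W(-.099,-.045,.12)],(255,255,0))
for z in(.0435,-.0585): ln([L(-.0095,.022,z),L(.0095,.022,z),L(.0095,.022,z+.015),L(-.0095,.022,z+.015)],(0,0,255))
cv2.imwrite('pics/d.png',im)
```

```text
front in [[305.0, 171.1], [311.8, 168.6]]
front out [[301.5, 168.0], [308.4, 165.6]]
rear in [[326.6, 190.1], [333.8, 187.3]]
rear out [[330.7, 193.7], [337.9, 190.8]]
```

View pics/d.png

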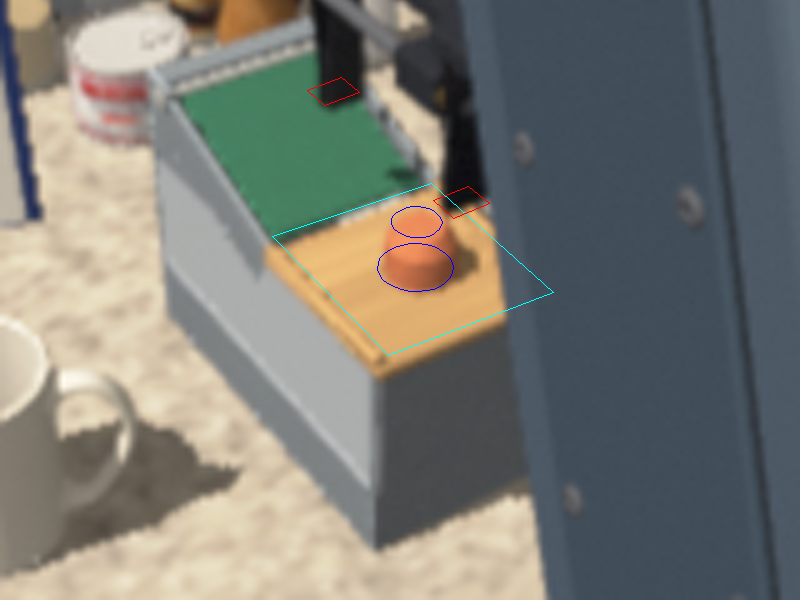

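Projected fingertips agree with the picture to about 1 px (front tip about (307,170), rear about (332,191)). The pod sits between the fingers, ahead of the rear one. Descending.

Call:
{"fn": "arm_command", "kwargs": {
  "translation": [
    [0,0.2,0],
    [0,0.4,0],
    [0,0.55,0],
    [0,0.64,0],
    [0,0.64,0]
  ],
  "rotation": [
    [0,-0.005,0],
    [0,0.01,0],
    [0,0.01,0],
    [0,0.01,0],
    [0,0.01,0]
  ],
  "grip": [-1,-1,-1,-1,-1]
}}

```text
time_s: 4.15
position: [0.4741, 0.1117, 0.1492]
tcp_rot: [[0.144, -0.001, 0.99], [-0.99, 0.0, 0.144], [-0.0, -1.0, -0.001]]
force: [0.2, 0.6, -0.4]
opening: 1.003
```

```bash
python3 go.py .028 -.002 .126
```

```text
t 4.15 caddy xy -0.0327845797378085 -0.0016602498645503106 tipz 0.12721996199782526 yaw 8.260806038322695 F [ 0.169   0.6337 -0.3578] [-0.0003 -1.     -0.0009]
shares [0.0057 0.0145 0.7598]
```

Call:
{"fn": "arm_command", "kwargs": {
  "translation": [
    [0,0,0.12],
    [0,0,0.24],
    [0,0,0.36],
    [0,0,0.48],
    [0,0,0.6]
  ],
  "rotation": [
    [0,0,0],
    [0,0,0],
    [0,0,0],
    [0,0,0],
    [0,0,0]
  ],
  "grip": [-1,-1,-1,-1,-1]
}}

```text
time_s: 4.65
position: [0.5222, 0.118, 0.1493]
tcp_rot: [[0.143, -0.002, 0.99], [-0.99, -0.0, 0.143], [-0.0, -1.0, -0.002]]
force: [-4.6, -0.6, 1.6]
opening: 1.002
```

```bash
python3 go.py .028 -.002 .126
python3 - <<'E'
from h import *
c=cap('scene')
cv2.imwrite('pics/e.png',cv2.resize(c['image'][130:250,250:380],(650,600),interpolation=cv2.INTER_CUBIC))
E
```

```text
t 4.65 caddy xy 0.015690969106011962 -0.0022779268709976867 tipz 0.12728621811693172 yaw 8.212760129279244 F [-4.5926 -0.6221  1.5728] [-0.0002 -1.     -0.0022]
shares [-0.0033  0.0157  0.1539]
```

View pics/e.png

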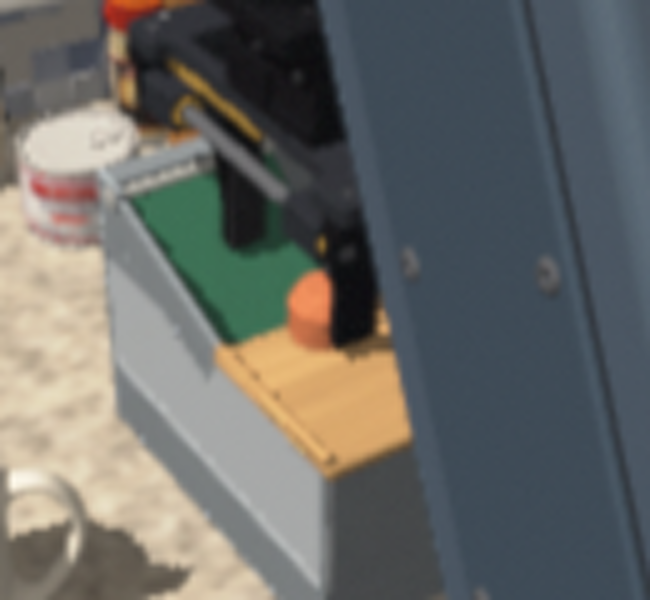

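The flap is open under the front finger, and the rear finger has brought the pod to the lip at about (315,192), still on the shelf. Pushing on.

Call:
{"fn": "arm_command", "kwargs": {
  "translation": [
    [0,0,0.05],
    [0,0,0.1],
    [0,0,0.14],
    [0,0,0.16],
    [0,0,0.16]
  ],
  "rotation": [
    [0,0,0],
    [0,0,0],
    [0,0,0],
    [0,0,0],
    [0,0,0]
  ],
  "grip": [-1,-1,-1,-1,-1]
}}

```text
time_s: 5.2
position: [0.5342, 0.1198, 0.149]
tcp_rot: [[0.143, -0.002, 0.99], [-0.99, 0.0, 0.143], [-0.0, -1.0, -0.002]]
force: [-4.7, -0.6, -0.0]
opening: 1.002
```

```bash
python3 go.py .028 -.002 .126
python3 - <<'E'
from h import *
c=cap('scene')
cv2.imwrite('pics/f.png',cv2.resize(c['image'][130:250,250:380],(650,600),interpolation=cv2.INTER_CUBIC))
E
```

```text
t 5.2 caddy xy 0.02782694513654367 -0.002175631790539741 tipz 0.12700624864283178 yaw 8.215040835274094 F [-4.6571 -0.6439 -0.0464] [-0.0003 -1.     -0.0017]
shares [-0.0022  0.0126  0.0022]
```

View pics/f.png

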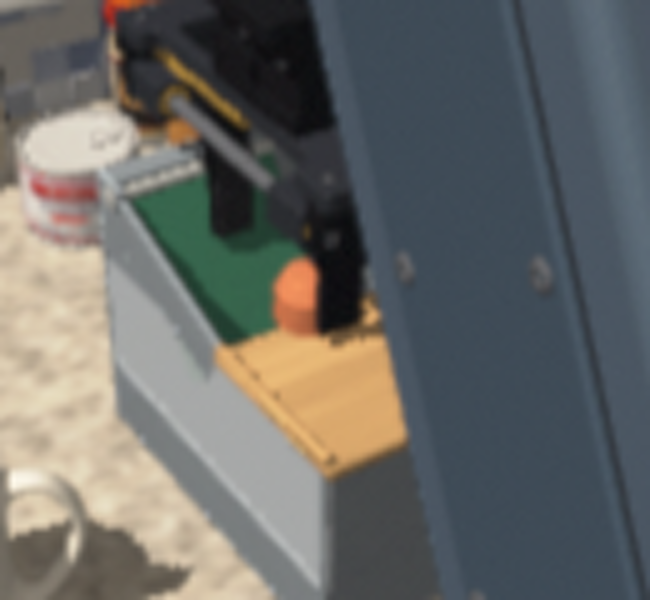

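Call:
{"fn": "arm_command", "kwargs": {
  "translation": [
    [0,0,0.02],
    [0,0,0.05],
    [0,0,0.08],
    [0,0,0.1],
    [0,0,0.1]
  ],
  "rotation": [
    [0,0,0],
    [0,0,0],
    [0,0,0],
    [0,0,0],
    [0,0,0]
  ],
  "grip": [-0.9,-0.8,-0.72,-0.65,-0.65]
}}

```text
time_s: 5.75
position: [0.5428, 0.121, 0.1493]
tcp_rot: [[0.143, 0.0, 0.99], [-0.99, 0.0, 0.143], [-0.0, -1.0, 0.0]]
force: [-5.0, -0.5, 0.8]
opening: 0.836
```

```bash
python3 go.py .036 -.002 .127
python3 - <<'E'
from h import *
c=cap('scene')
print([(k['conf'],np.array(k['point'])*[640,400]) for k in models.spot_point('scene','pod_center')])
im=cv2.cvtColor(c['image'][150:230,270:360],cv2.COLOR_BGR2HSV);m=cv2.inRange(im,(0,140,60),(12,255,255));n,l,s,ce=cv2.connectedComponentsWithStats(m);print(s[1:],ce[1:]+[270,150])
cv2.imwrite('pics/g.png',cv2.resize(c['image'][130:250,250:380],(650,600),interpolation=cv2.INTER_CUBIC))
E
```

```text
t 5.75 caddy xy 0.036527913409666525 -0.0022365411071390015 tipz 0.12734458204446608 yaw 8.212863010603382 F [-4.9779 -0.4669  0.8048] [-0.0001 -1.      0.0001]
shares [-0.003   0.0043 -0.0066]
[(0.2, array([291.776, 160.6  ]))]
[] []
```

View pics/g.png

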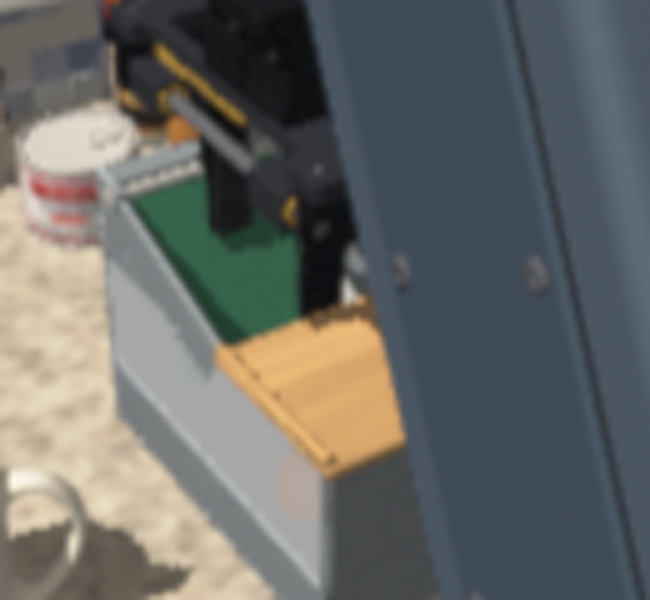

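The pod is gone from the shelf and shows through the clear side window near the bottom, at about (310,227) in the picture. I keep holding the flap a little to let the pod settle and check it.

Call:
{"fn": "arm_command", "kwargs": {
  "translation": [
    [0,0,0],
    [0,0,0],
    [0,0,0],
    [0,0,0],
    [0,0,0]
  ],
  "rotation": [
    [0,0,0],
    [0,0,0],
    [0,0,0],
    [0,0,0],
    [0,0,0]
  ],
  "grip": [-0.65,-0.65,-0.65,-0.65,-0.65]
}}

```text
time_s: 6.35
position: [0.543, 0.121, 0.1495]
tcp_rot: [[0.143, 0.001, 0.99], [-0.99, 0.0, 0.143], [-0.0, -1.0, 0.001]]
force: [-4.7, 1.2, 0.8]
opening: 0.82
```

Run:
```python
from h import *
c=cap('scene')
cv2.imwrite('pics/i.png',cv2.resize(c['image'][190:250,260:340],(640,480),interpolation=cv2.INTER_CUBIC))
b=c['image'][190:250,260:340].astype(int); d=b[...,2]-b[...,0]; r=d[15:50,20:55]
yy,xx=np.nonzero((d>15)&(np.arange(60)[:,None]>28)&(np.arange(80)[None]>30)&(np.arange(80)[None]<56)); print(len(xx),xx.mean()+260,yy.mean()+190)
g=cv2.imread('pics/g.png'); g=cv2.resize(g,(130,120),interpolation=cv2.INTER_AREA).astype(int)[60:120,10:90]; d=g[...,2]-g[...,0]
yy,xx=np.nonzero((d>15)&(np.arange(60)[:,None]>28)&(np.arange(80)[None]>30)&(np.arange(80)[None]<56)); print(len(xx),xx.mean()+260,yy.mean()+190)
```

```text
239 302.55648535564853 235.02510460251045
236 302.39406779661016 235.02118644067798
```

View pics/i.png

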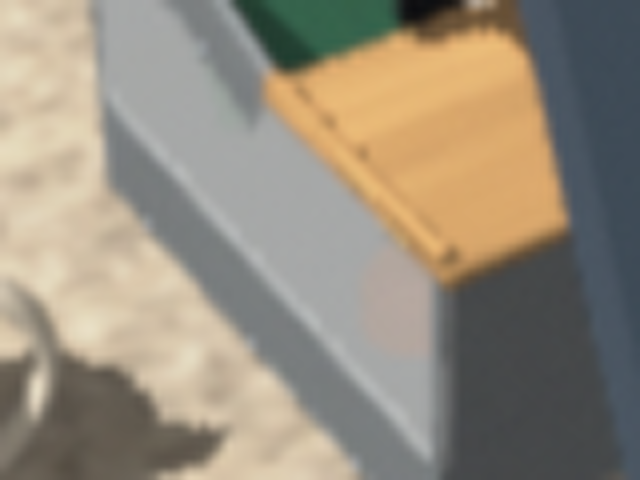

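Run:
```python
from h import *
c=cap('scene')
Q=np.array([.5063,.118]);Y=np.radians(8.15);cc,ss=np.cos(Y),np.sin(Y)
for z in(.019,.0235,.05,.08):
    e=atz(c,(260+400/8,190+300/8),z)[:2]-Q; print(z,cc*e[0]+ss*e[1],-ss*e[0]+cc*e[1])
```

```text
0.019 -0.010876365851187902 0.0092148050657959
0.0235 -0.014948766460381822 0.01178797081767248
0.05 -0.038930681158968194 0.02694105802316804
0.08 -0.06608001855359424 0.04409549636901198
```

With the pod on the floor (z about 0.02) the ray gives caddy (-12, +10) mm, which is a sensible spot, and it is not moving. Now I back off and then lift.

Call:
{"fn": "arm_command", "kwargs": {
  "translation": [
    [0,0,-0.12],
    [0,0,-0.25],
    [0,0,-0.4],
    [0,0,-0.55],
    [0,0,-0.65]
  ],
  "rotation": [
    [0,0,0],
    [0,0,0],
    [0,0,0],
    [0,0,0],
    [0,0,0]
  ],
  "grip": [-0.65,-0.65,-0.65,-0.65,-0.65]
}}

```text
time_s: 6.95
position: [0.4898, 0.1133, 0.1494]
tcp_rot: [[0.143, -0.0, 0.99], [-0.99, -0.0, 0.143], [-0.0, -1.0, -0.0]]
force: [0.3, -0.0, 1.3]
opening: 0.826
```

Call:
{"fn": "arm_command", "kwargs": {
  "translation": [
    [0,-0.1,0],
    [0,-0.3,0],
    [0,-0.6,0],
    [0,-1,0],
    [0,-1,0]
  ],
  "rotation": [
    [0,0,0],
    [0,0,0],
    [0,0,0],
    [0,0,0],
    [0,0,0]
  ],
  "grip": [-0.65,-0.65,-0.65,-0.65,-0.65]
}}

```text
time_s: 7.45
position: [0.4944, 0.1136, 0.2335]
tcp_rot: [[0.143, 0.01, 0.99], [-0.99, 0.0, 0.143], [0.001, -1.0, 0.01]]
force: [0.3, 0.2, 0.2]
opening: 0.823
```

Call:
{"fn": "arm_command", "kwargs": {
  "translation": [
    [-0.6,-0.3,0],
    [-1,-0.5,0],
    [-1,-0.5,0],
    [-1,-0.5,0]
  ],
  "rotation": [
    [0,0,0],
    [0,0,0],
    [0,0,0],
    [0,0,0]
  ],
  "grip": [-0.65,-0.65,-0.65,-0.65]
}}

```text
time_s: 7.85
position: [0.4796, 0.1931, 0.2693]
tcp_rot: [[0.145, 0.0, 0.989], [-0.989, -0.001, 0.145], [0.001, -1.0, 0.0]]
force: [0.4, -0.3, -0.2]
opening: 0.825
```

Call:
{"fn": "arm_command", "kwargs": {
  "translation": [
    [-0.6,0,0],
    [-1,0,0],
    [-1,0,0],
    [-1,0,0]
  ],
  "rotation": [
    [0,0,0],
    [0,0,0],
    [0,0,0],
    [0,0,0]
  ],
  "grip": [-0.65,-0.65,-0.65,-0.65]
}}

```text
time_s: 8.25
position: [0.4681, 0.2709, 0.2681]
tcp_rot: [[0.143, -0.002, 0.99], [-0.99, -0.002, 0.143], [0.001, -1.0, -0.002]]
force: [0.8, -1.2, 0.2]
opening: 0.824
```

Run:
```python
from h import *
a=cap('scene')['image'][110:310,190:430];b=cap('top')['image'][80:260,200:416]
print(bot.read_state()['force'])
r=lambda i:cv2.resize(i,(400,333),interpolation=cv2.INTER_CUBIC)
cv2.imwrite('pics/j.png',np.hstack([r(a),r(b)]))
```

```text
[-0.15433825 -0.10968149 -0.48562584]
```

View pics/j.png

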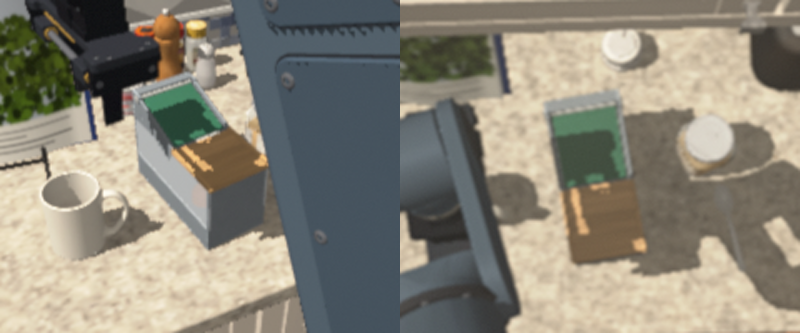

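The flap reaches the lip again in the top view (edge at about row 187 of the crop). The pod still shows through the window, the shelf is empty, the mug, jar and spoon stand as before, and the hand is clear.

```bash
python3 -c "
from rig import bot
print(bot.hand_in())"
```

```text
the job is handed in; nothing more can be done
None
```

The used pod is in the caddy and the flap is shut; I handed the job in at about 8.4 s of the 35 s allowed.

- **The drop:** I lowered the open gripper with its jaws lined up along the caddy. The front finger opened the flap and held it while the rear finger slid the pod over the lip. For the last few millimetres I closed the gripper slightly and moved it forward, so the front finger stayed on the flap. The pod was never gripped or lifted.
- **Pod at the bottom:** while the flap was still held, the pod showed through the side window. It did not move between two pictures 0.6 s apart, and its place in the picture fits it lying on the floor. That is from one camera only, since the arm hid the top view.
- **After backing off:** pictures from both cameras show the flap at the lip and the shelf empty. The mug and jar look untouched. The teaspoon is partly in the arm's shadow but shows in its old place. I judged these by eye and did not measure the flap angle.
- **Forces:** the most I read was about 5 N, from the flap spring. It was back to about zero once the hand was clear.
- **Where measurements disagreed:** the caddy fit was off by 1–3 pixels, and the pod's position differed by a few mm between cameras. Neither affected the result.

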